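# Seat the herb mill's cutting disc on its pin

## Task

Make the herb mill ready: with closed fingertips push the fins of its loose cutting disc round until the notch in the rim (red stripe) stands over the pin beside the red tab, then press the disc down by its black boss until it is fully seated, flush with the collar. Only push and press, gently: do not pinch, lift or force the disc, and leave everything else where it stands.

Things in the scene. Friction and masses are not known exactly. Their poses are not given: they have to be found in the camera images.
- mill: bench herb mill, bolted down: a grey deck 400 x 250 mm, 20 mm high, carrying an upright green drum 210 mm wide whose top is 120 mm above the table, and behind it a grey motor box (to 105 mm high). Origin on the table under the drum's axis; z up, x towards the motor box. The drum's top is the seat of the cutting disc; a collar (178 mm inside, 210 mm outside) rises 8 mm above the seat, to 128 mm, round it
- mill_axis (a point): the point on the drum's upright axis at the height of the collar's top (128 mm)
- mill_pin (a point): top of the brass locating pin: fixed upright in the seat, 75 mm from the axis, 12 mm wide, 11 mm high above the seat, flat-topped. A red tab on the collar stands next to it, further out on the same radius. The pin is under the disc's rim, hidden, until the notch comes over it
- hub (a joint): how far the disc has gone down its hub, m: 0 as found (underside 132 mm above the table, top face 140 mm, 1 mm above the pin's tip), 0.012 fully seated (top face flush with the collar, hard stop), negative if raised (to -0.03). A stiff sliding fit: it stays at the height it is left at; 4.5 to 6.5 N straight down moves it; with the notch away from the pin the pin stops it early, the disc cocking a little: 0.001 at a light touch, 0.003 to 0.006 at 12 to 25 N of pressing
- disc (a joint): turn of the disc on its hub, rad, positive counter-clockwise from above, free to turn both ways. At 0 the notch lies opposite the pin; at +pi and -pi the notch is over the pin. It starts between -1.9 and 1.9 and stays where it is left: about 1.4 N at a fin turns it
- disc_notch (a point): middle of the notch, at the height of the disc's top face, 75 mm from the axis; its x axis points outward along the notch, z up. The cast aluminium cutting disc is 170 mm wide, 8 mm thick; the notch is cut in its rim, 20 mm wide and 23 mm deep (4 mm of room either side of the pin, or about 0.05 rad); a red stripe on the disc leads to it
- boss_top (a point): centre of the flat top of the disc's black central boss, on the axis: 36 mm wide, 26 mm above the disc's top face. The place to press the disc down
- fin_a (a point): middle of the top edge of a steel fin that stands up on the disc, turning with it, 60 degrees counter-clockwise from the notch as seen from above: 28 mm long radially (44 to 72 mm from the axis), 8 mm thick, 22 mm high above the disc's top face; this point is 58 mm from the axis. Push it sideways to turn the disc
- fin_b (a point): middle of the top edge of a steel fin that stands up on the disc, turning with it, 180 degrees counter-clockwise from the notch as seen from above: 28 mm long radially (44 to 72 mm from the axis), 8 mm thick, 22 mm high above the disc's top face; this point is 58 mm from the axis. Push it sideways to turn the disc
- fin_c (a point): middle of the top edge of a steel fin that stands up on the disc, turning with it, 300 degrees counter-clockwise from the notch as seen from above: 28 mm long radially (44 to 72 mm from the axis), 8 mm thick, 22 mm high above the disc's top face; this point is 58 mm from the axis. Push it sideways to turn the disc
- nut: brass retaining nut standing loose on the mill's deck near a front corner, 30 mm wide, 20 mm high; origin under its centre. A bystander
- cap: orange plastic cap standing loose on the mill's deck near the other front corner, 32 mm wide, 16 mm high; origin under its centre. A bystander
- jar: amber glass jar with a steel lid, 72 mm wide, 110 mm high; origin under its centre. A bystander
- tin: steel can with a green label, 74 mm wide, 100 mm high; origin under its centre. A bystander
- mug: white mug, 80 mm wide, 90 mm high; origin under its centre. A bystander
- scoop: steel herb scoop with a wooden handle, lying: blade 100 x 70 x 40 mm, 200 mm long in all; origin under the blade. A bystander
- brush: small hand brush lying on the table, its origin on the underside. A bystander

How it is judged:
By the outcome, as a careful person would: the job done as asked, in the order asked, and still so for the second after the job is handed in, with the robot touching nothing.
It also fails if it takes over 51 s, if anything falls off the work surface, if the arm or the gripper's body presses on something with over 40 N, if the wrist force passes 120 N, or if a joint passes its speed limit or range.

## Robot

A 6-joint arm with a two-finger parallel gripper is mounted at the origin on the work surface. World frame = base frame: x ahead of the robot, y to its left, z up, the work surface at z = 0. Lengths are in m, angles in rad, forces in N, time in s.
With the tool pointing down it reaches from about 0.25 to 0.725 m from the base axis. Payload 4 kg.
Tool frame: the origin (TCP) lies midway between the tips of the shut fingers; the grasp point (between the pads) lies bot.pinch_z behind it (bot.pinch_z is the distance from the TCP to the grasp point, in m); z points along the fingers, y is the direction in which the jaws open and shut (so a half turn about z gives the same grasp; the last joint's range is limited). The gripper opens to 85 mm and grips with 20 to 120 N. Pads are 22 mm wide; open, the fingers measure 114 mm over their backs; the gripper's body (76 mm by 85 mm) begins 54 mm behind the grasp point. The pads swing forward as they close: fully open they stand 13 mm farther back than shut.
Start: joints at [1.321, 0.241, 0.005, 1.335, 0, 1.571], TCP at [0.124, 0.484, 0.231] pointing down, gripper open.
Joint ranges: [-2.72, 2.72], [-1.05, 1.87], [-1.09, 1.28], [-1.99, 2.15], [-1.42, 1.44], [-3.14, 3.14]. Speed limits (rad/s): [2.79, 2.79, 3.14, 3.14, 3.14, 3.14].

## Interface

Orientations are given as a unit quaternion [x, y, z, w].
In Python, from workcell import bot gives the robot as it stands. The module is installed in compiled form; this text tells all that it offers.
- The arm moves only by the tool move_arm, never from a script. Its argument "series" is a list that holds one entry, the list of rows, each a list of 7 numbers: the shift along the world's x, y, z in cm, then the turn, a rotation vector about the world's x, y, z in degrees, then the opening, from 0 (shut) to 1 (fully open). A call has exactly 5 rows; each row shifts and turns the pose as measured when the row begins; what a row does not reach is not made up. A row lasts 1/10 s, in which the tool goes at most 50 mm and 8.59 degrees, less where a joint would pass 70% of its speed; a pose out of reach is approached as far as the arm can. A call with a gripper value outside its range is refused whole. The fingers move at their own pace and stop on an object; the grip force is fixed at half the most. Time passes only in rows, so rows that do not move let the fingers close, or fill a call up. It gives the time, the measured TCP pose, the force and the opening at its end, in the units of the state.
- bot.get_obs(): the state, without advancing time (a new reading comes with each control period).
- bot.camera(name): name is "side" or "top"; returns (picture, depth): 420x560x3 uint8, red, green, blue; 420x560 float32, m along the optical axis (not along the pixel's ray), 0 where there is no reading.
- bot.camera_info(name): a dict with "vfov" (degrees; the focal length in pixels is half the picture's height over the tangent of half this angle, whatever the lens; pixels are square), "cx", "cy" (the principal point, pixels), "k1" (the pictures are not rectified: a ray, as slopes to the right and down, at radius r is drawn at 1 + k1 r^2 times it, then the intrinsics apply), "cam_to_world" (4x4, takes a point from camera to world coordinates). Camera axes: x right, y down, z forward; pixel columns grow to the right and rows downward; lengths in m; the calibration is good to about 2 mm. A picture is of the moment at which its call begins. camera_info takes no time and is no camera call.
- bot.job_done(): hands the job in, once; it reports no verdict.
Trained networks look in the newest picture that a camera, given by its name, has taken for a name from the list of things; names that differ only in an ending like _2 or _b are one class to them, and where a whole thing is asked for, a point or a joint stands for the part that bears it (a point fixed in the world has none). Each returns a list of dicts, best first, with "confidence" (0 to 1); they miss things now and then, are a little off and sometimes report something else, mostly with a low value. They report only what shows in the picture. A call takes as long as a camera call.
- bot.find_in(camera, target): "at" ([x, y, z] in m, in world coordinates, good to about 4 mm: the middle of the surface that is visible of it).
The state is a dict: "clock": time; "joint_pos": joint angles; "joint_vel": joint speeds; "tau": joint torques, N m; "eef_pos": TCP position; "tool_rot": TCP orientation; "ft_force": force on the tool from outside, world axes, zero at the start; "ft_torque": the same for the moment, N m; "grip_width": finger opening in m.
Only numpy, scipy, OpenCV 4.12 (cv2) and the standard library are available. Lean on these libraries where they do the work, as an engineer would, in place of code of your own. Each camera call takes 0.05 s, during which the arm holds its last target.

## Working session

There is one attempt and no reset: what is moved stays moved. The work goes in short steps, Python scripts to look and compute and a tool call to move; the robot and the scene stay as the last step left them, time stands still between calls to the robot, and variables do not carry over. Pictures are saved under pics/ and viewed, and the job is handed in when it is done.

Besides the shell and the picture viewer there is one more tool, called after "Emit:" in YAML: its name, and indented under it one key for each argument. move_arm: Moves the arm, as the interface text tells. Its arguments: {"type":"object","properties":{"series":{"type":"array","items":{"type":"array","items":{"type":"array","items":{"type":"number"}}}}},"required":["series"]}

```bash
mkdir -p pics
cat > h.py <<'E'
import numpy as np, cv2
from workcell import bot
def ray2w(n,u,v,d=None,z=None):
    i=bot.camera_info(n); f=210/np.tan(np.radians(i['vfov']/2))
    K=np.array([[f,0,i['cx']],[0,f,i['cy']],[0,0,1]])
    x,y=(u-i['cx'])/f,(v-i['cy'])/f
    a,b=x,y
    for _ in range(20):
        s=1+i['k1']*(a*a+b*b); a,b=x/s,y/s
    T=np.array(i['cam_to_world']); r=T[:3,:3]@np.array([a,b,1]); o=T[:3,3]
    t=d if d is not None else (z-o[2])/r[2]
    return o+r*t
def w2p(n,P):
    i=bot.camera_info(n); f=210/np.tan(np.radians(i['vfov']/2)); T=np.array(i['cam_to_world'])
    p=T[:3,:3].T@(np.array(P)-T[:3,3]); a,b=p[0]/p[2],p[1]/p[2]; s=1+i['k1']*(a*a+b*b)
    return np.array([i['cx']+f*a*s,i['cy']+f*b*s])
def snap(n,name):
    im,d=bot.camera(n); cv2.imwrite('pics/'+name,im[:,:,::-1]); return im,d
E
python3 - <<'E'
from h import *
for n in('top','side'):
    snap(n,n+'0.png'); i=bot.camera_info(n); print(n,i['vfov'],i['k1'],np.round(i['cam_to_world'],3).tolist())
for t in ['mill','boss_top','fin_a','disc_notch','mill_pin','mill_axis']:
  for n in('top','side'):
    try: print(t,n,[(np.round(r['at'],3).tolist(),round(r['confidence'],2)) for r in bot.find_in(n,t)])
    except Exception as e: print(t,n,e)
o=bot.get_obs();print(o['clock'],o['eef_pos'],o['tool_rot'],o['grip_width'],o['ft_force'],bot.pinch_z)
E
```

```text
top 44.16018561986398 -0.07974391295816231 [[-0.0, -0.99, 0.142, 0.272], [-1.0, 0.001, 0.005, -0.005], [-0.005, -0.142, -0.99, 1.656], [0.0, 0.0, 0.0, 1.0]]
side 49.009304107843064 -0.011304685073322801 [[0.68, -0.372, 0.632, -0.474], [-0.734, -0.339, 0.589, -0.871], [-0.005, -0.864, -0.503, 0.887], [0.0, 0.0, 0.0, 1.0]]
mill top [([0.62, -0.007, 0.105], 0.97)]
mill side [([0.544, -0.062, 0.081], 0.63), ([0.368, 0.372, 0.027], 0.18)]
boss_top top [([0.58, -0.015, 0.14], 0.94)]
boss_top side [([0.565, -0.034, 0.138], 0.85)]
fin_a top [([0.579, -0.016, 0.14], 0.8)]
fin_a side [([0.571, -0.026, 0.142], 0.61)]
disc_notch top [([0.58, -0.015, 0.138], 0.77)]
disc_notch side [([0.566, -0.033, 0.14], 0.97)]
mill_pin top [([0.617, -0.007, 0.106], 0.91)]
mill_pin side [([0.546, -0.063, 0.081], 0.92), ([0.566, -0.032, 0.14], 0.72)]
mill_axis top [([0.621, -0.006, 0.104], 0.94), ([0.579, -0.014, 0.139], 0.52)]
mill_axis side [([0.548, -0.067, 0.079], 0.55)]
0.7 [0.12359458 0.48447906 0.23131906] [ 1.24562218e-01  9.92211799e-01 -1.70930739e-07  5.59744670e-06] 0.0854961319634674 [0.33837256 0.19936104 0.37891938] 0.0187
```

View pics/top0.png

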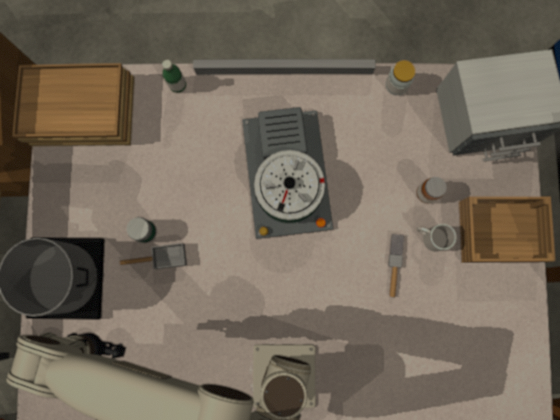

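View pics/side0.png

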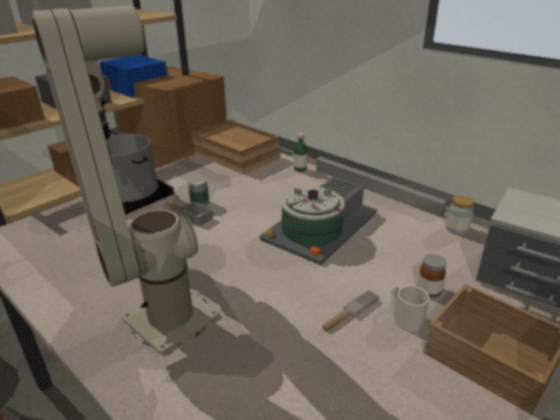

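```bash
python3 -c "
import cv2
a=cv2.imread('pics/top0.png');cv2.imwrite('pics/top0z.png',cv2.resize(a[20:190,190:380],None,fx=3.5,fy=3.5,interpolation=2)[:600,:])"
```

```text
(no output)
```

View pics/top0z.png

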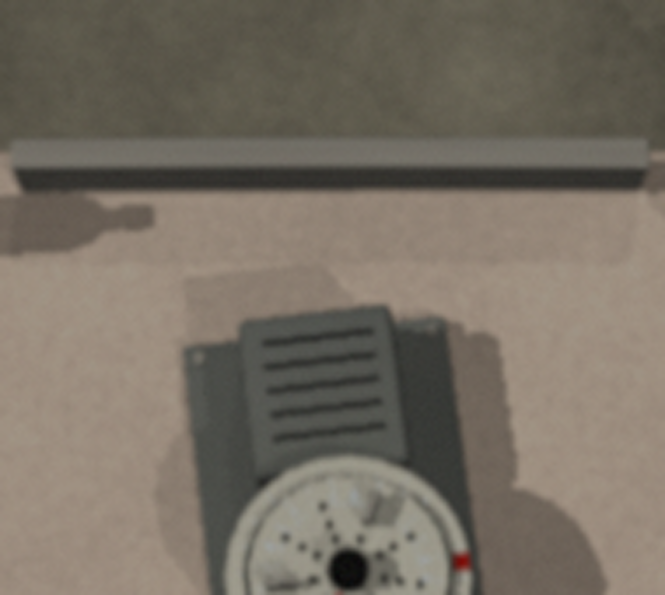

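Run:
```python
import cv2,numpy as np
from h import *
a=cv2.imread('pics/top0.png');c=a[140:230,240:340];cv2.imwrite('pics/top0y.png',cv2.convertScaleAbs(cv2.resize(c,None,fx=6.5,fy=6.5,interpolation=2),alpha=1.2))
# boss (dark), red comps
h=cv2.cvtColor(a,cv2.COLOR_BGR2HSV)
red=(((h[...,0]<8)|(h[...,0]>172))&(h[...,1]>130)&(h[...,2]>60)).astype('uint8'); red[:140]=0;red[235:]=0;red[:,:240]=0;red[:,340:]=0
n,l,s,ce=cv2.connectedComponentsWithStats(red)
for i in range(1,n): print('red',s[i],ce[i], ray2w('top',*ce[i],z=.14)[:2])
dk=(a.max(2)<45).astype('uint8'); m=np.zeros_like(dk); m[160:215,260:325]=1
n,l,s,ce=cv2.connectedComponentsWithStats(dk*m)
for i in range(1,n): print('dk',s[i],ce[i],ray2w('top',*ce[i],z=.14)[:2],ray2w('top',*ce[i],z=.166)[:2])
```

```text
red [320 178   4   5  16] [321.5 180. ] [ 0.58935949 -0.11119742]
red [282 191   5  11  17] [284.47058824 195.94117647] [ 0.54108223 -0.00054433]
dk [285 178  10  10  87] [289.35632184 182.44827586] [ 0.58196276 -0.01514384] [ 0.57665653 -0.01496529]
dk [278 204   6   7  26] [280.65384615 206.84615385] [0.50827682 0.01078156] [0.50423398 0.0105156 ]
dk [310 212   4   3   5] [311.4 213.2] [ 0.48918186 -0.08021071] [ 0.48546641 -0.07891655]
```

View pics/top0y.png

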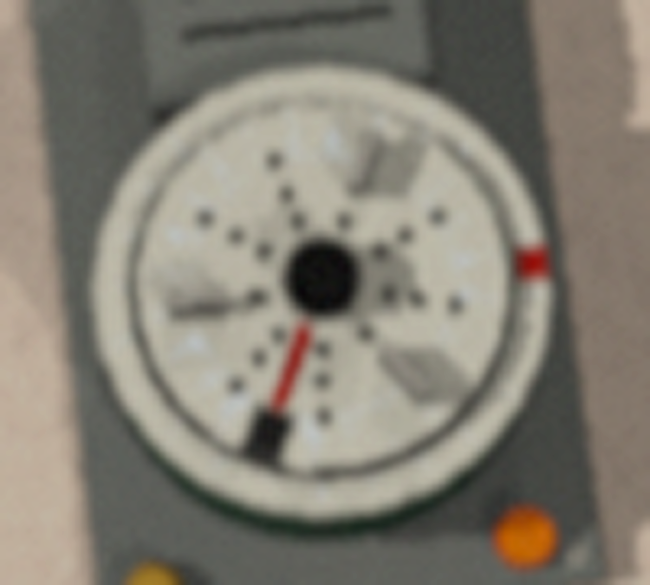

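The disc shows in the top view with its boss at pixel (289,182), its notch at (281,207) and the red tab at (321,180). I'll refine these positions with depth.

```bash
cat >> h.py <<'E'
def cloud(n,d,u0,u1,v0,v1):
    out=[]
    for v in range(v0,v1):
        for u in range(u0,u1):
            if d[v,u]>0: out.append(np.r_[ray2w(n,u,v,d=d[v,u]),u,v])
    return np.array(out)
def fitc(p):
    A=np.c_[2*p,np.ones(len(p))]; s=np.linalg.lstsq(A,(p**2).sum(1),rcond=None)[0]
    return s[:2],np.sqrt(s[2]+s[0]**2+s[1]**2)
E
python3 - <<'E'
from h import *
for n,b in(('top',(240,340,140,230)),('side',(265,355,165,260))):
    im,d=bot.camera(n); P=cloud(n,d,*b)
    print(n,'hist',np.histogram(P[:,2],bins=np.arange(.1,.18,.006)))
    c=np.array([.578,-.015]); r=np.hypot(*(P[:,:2]-c).T)
    Q=P[(r<.026)&(P[:,2]>.155)]; print('boss',len(Q),Q[:,:3].mean(0),Q[:,:3].min(0),Q[:,:3].max(0))
    Q=P[(r<.1)&(r>.03)&(P[:,2]>.149)]; ang=np.degrees(np.arctan2(Q[:,1]-c[1],Q[:,0]-c[0]))
    for k in(99,-21,-141):
        m=abs((ang-k+180)%360-180)<40
        if m.any(): print(k,m.sum(),ang[m].mean(),Q[m,:3].mean(0))
    Q=P[(r<.15)&(P[:,2]>.119)]
    # drum outline top via mask
    m=np.zeros(d.shape,'uint8'); m[Q[:,4].astype(int),Q[:,3].astype(int)]=255
    cs,_=cv2.findContours(m,0,1); q=max(cs,key=cv2.contourArea)[:,0]
    W=np.array([ray2w(n,*x,z=.128)[:2] for x in q]); print('collar',fitc(W))
print([ray2w('top',321.5,180,z=.129)])
E
```

```text
Traceback (most recent call last):
  File "h.py", line 23, in cloud
    if d[v,u]>0: out.append(np.r_[ray2w(n,u,v,d=d[v,u]),u,v])
                                  ~~~~~^^^^^^^^^^^^^^^^
  File "h.py", line 4, in ray2w
    i=bot.camera_info(n); f=210/np.tan(np.radians(i['vfov']/2))
ValueError: time passes only in moves, steps and waits
```

Emit:
move_arm:
  series:
    - [[5,-5,0,0,0,0,0],[5,-5,0,0,0,0,0],[5,-5,0,0,0,0,0],[5,-5,0,0,0,0,0],[5,-5,0,0,0,0,0]]

```text
clock: 1.25
eef_pos: [0.3016, 0.3065, 0.2313]
tool_rot: [0.117, 0.993, 0.002, 0.0]
ft_force: [1.2, 0.9, 0.2]
grip_width: 0.0126
```

```bash
cat > t.py <<'E'
s=open('h.py').read().replace("bot.camera_info(n)","INFO(n)").replace("def ray2w","import functools\n@functools.lru_cache\ndef INFO(n): return bot.camera_info(n)\ndef ray2w",1)
open('h.py','w').write(s)
E
python3 t.py
cat > m.py <<'E'
from h import *
for n,b in(('top',(240,340,140,230)),('side',(265,355,165,260))):
    im,d=snap(n,n+'1.png'); P=cloud(n,d,*b)
    c=np.array([.578,-.015]); r=np.hypot(*(P[:,:2]-c).T)
    Q=P[(r<.026)&(P[:,2]>.155)]; print(n,'boss',len(Q),Q[:,:3].mean(0),Q[:,:3].min(0),Q[:,:3].max(0))
    Q=P[(r<.1)&(r>.03)&(P[:,2]>.149)]; ang=np.degrees(np.arctan2(Q[:,1]-c[1],Q[:,0]-c[0]))
    for k in(99,-21,-141):
        m=abs((ang-k+180)%360-180)<40
        if m.any(): print(k,m.sum(),k+((ang[m]-k+180)%360-180).mean(),Q[m,:3].mean(0))
    Q=P[(r<.15)&(P[:,2]>.119)]
    m=np.zeros(d.shape,'uint8'); m[Q[:,4].astype(int),Q[:,3].astype(int)]=255
    cs,_=cv2.findContours(m,0,1); q=max(cs,key=cv2.contourArea)[:,0]
    W=np.array([ray2w(n,*x,z=.128)[:2] for x in q]); print('collar',fitc(W))
print([ray2w('top',321.5,180,z=.129)])
E
python3 m.py
```

```text
top boss 110 [ 0.57842997 -0.01457424  0.16458321] [ 0.56307298 -0.03158444  0.15537132] [0.59376292 0.00368531 0.17327295]
99 30 100.61607307541814 [0.567099   0.04294826 0.16045413]
-21 30 -18.745676250464513 [ 0.63109941 -0.03320552  0.1598097 ]
-141 29 -138.35000056858567 [ 0.53707518 -0.05134535  0.15911131]
collar (array([ 0.57918576, -0.01423615]), np.float64(0.10322051557734344))
side boss 76 [ 0.5752248  -0.01786255  0.16369641] [ 0.55889764 -0.0336047   0.15513585] [0.59694729 0.00389637 0.16986966]
99 34 100.72739174491583 [0.56732332 0.04088321 0.15798398]
-21 34 -20.270179474799512 [ 0.63107831 -0.03462702  0.15763939]
-141 16 -139.01323907858733 [ 0.53087115 -0.05590229  0.16014329]
collar (array([ 0.57644846, -0.01653123]), np.float64(0.10958248390284617))
[array([ 0.59165809, -0.11196972,  0.129     ])]
```

View pics/side1.png

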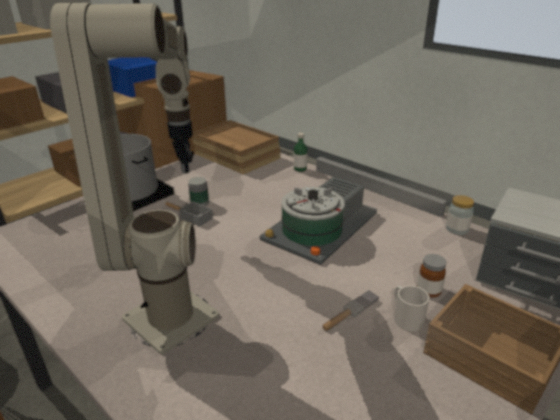

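Both cameras agree on the axis at about (0.579, -0.015). Fin_c is at about 101°, the notch at about 161° and the tab at about -82°, so the disc needs about +117°. Next I move the shut fingers to the clockwise side of fin_c.

Emit:
move_arm:
  series:
    - [[3.2,-2.9,0,0,0,0,0],[3.2,-2.9,0,0,0,0,0],[3.2,-2.9,0,0,0,0,0],[3.2,-2.9,0,0,0,0,0],[3.2,-2.9,0,0,0,0,0]]

```text
clock: 1.85
eef_pos: [0.4657, 0.1594, 0.2324]
tool_rot: [0.117, 0.993, 0.004, 0.001]
ft_force: [0.7, 1.0, -0.1]
grip_width: -0.0004
```

Emit:
move_arm:
  series:
    - [[3.2,-2.9,0,0,0,0,0],[3.2,-2.9,0,0,0,0,0],[3.2,-2.9,0,0,0,0,0],[3.2,-2.9,0,0,0,0,0],[0,0,0,0,0,0,0]]

```text
clock: 2.35
eef_pos: [0.6012, 0.0393, 0.231]
tool_rot: [0.117, 0.993, 0.005, 0.002]
ft_force: [0.4, -0.7, -0.4]
grip_width: 0.0003
```

Run:
```python
from h import *
o=bot.get_obs(); print(o['eef_pos'],o['tool_rot'],o['joint_pos'])
snap('side','side2.png');snap('top','top2.png')
```

```text
[0.60124478 0.03929622 0.23098566] [0.11716581 0.9930991  0.0048264  0.00175017] [0.06079272 0.44462838 0.29568835 1.41669991 0.00887932 0.29568982]
```

View pics/side2.png

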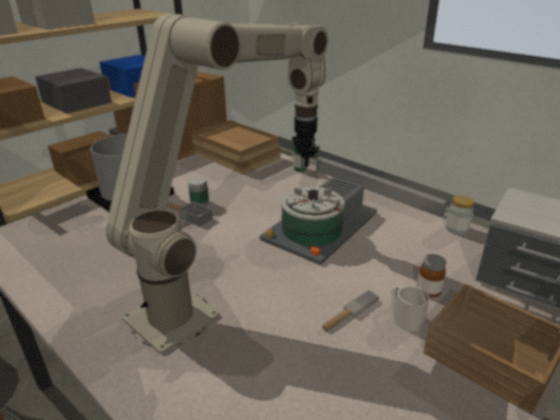

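View pics/top2.png

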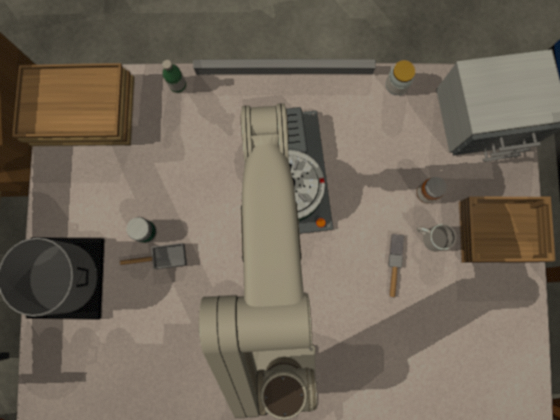

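The arm is above the left-rear sector. Going down now between the fins.

Emit:
move_arm:
  series:
    - [[0,0,-2,0,0,0,0],[0,0,-2,0,0,0,0],[0,0,-2,0,0,0,0],[0,0,-1.5,0,0,0,0],[0,0,-0.5,0,0,0,0]]

```text
clock: 2.95
eef_pos: [0.5942, 0.0513, 0.1525]
tool_rot: [0.11, 0.994, 0.007, 0.002]
ft_force: [-0.6, -0.2, 0.6]
grip_width: 0.0002
```

Run:
```python
import numpy as np
c=np.array([.579,-.015])
for t in range(68,220,5): print(t,np.round(100*(c+.058*np.array([np.cos(np.radians(t)),np.sin(np.radians(t))])),2))
```

```text
68 [60.07  3.88]
73 [59.6   4.05]
78 [59.11  4.17]
83 [58.61  4.26]
88 [58.1  4.3]
93 [57.6   4.29]
98 [57.09  4.24]
103 [56.6   4.15]
108 [56.11  4.02]
113 [55.63  3.84]
118 [55.18  3.62]
123 [54.74  3.36]
128 [54.33  3.07]
133 [53.94  2.74]
138 [53.59  2.38]
143 [53.27  1.99]
148 [52.98  1.57]
153 [52.73  1.13]
158 [52.52  0.67]
163 [52.35  0.2 ]
168 [52.23 -0.29]
173 [52.14 -0.79]
178 [52.1 -1.3]
183 [52.11 -1.8 ]
188 [52.16 -2.31]
193 [52.25 -2.8 ]
198 [52.38 -3.29]
203 [52.56 -3.77]
208 [52.78 -4.22]
213 [53.04 -4.66]
218 [53.33 -5.07]
```

Run:
```python
from h import *
for k in range(3):
    snap('side','side3.png'); o=bot.get_obs(); print(o['clock'],o['eef_pos'],o['joint_vel'],o['ft_force'],o['ft_torque'])
a=cv2.imread('pics/side3.png')[100:280,220:400]; cv2.imwrite('pics/side3z.png',cv2.resize(a,None,fx=3.3,fy=3.3,interpolation=2))
```

```text
3.0 [0.59413129 0.05134293 0.15232124] [-0.01189233 -0.00419687  0.04120576  0.02936365 -0.00533301 -0.00297057] [ 0.03342256 -0.03610985  0.03709007] [-0.0660525   0.07384612 -0.00898636]
3.05 [0.59497717 0.05096259 0.15341962] [-0.01198974 -0.01175609  0.04234255  0.00950231 -0.00637563 -0.00430949] [-0.08683825  0.71551801  0.45975482] [0.03274253 0.0416841  0.01037201]
3.1 [0.59586732 0.05060402 0.15433267] [-0.0152676  -0.0059344   0.02954755  0.00224656 -0.00211125 -0.00215757] [-0.02433132 -0.29408162 -0.38765079] [-0.00681824  0.04923223  0.00525206]
```

View pics/side3z.png

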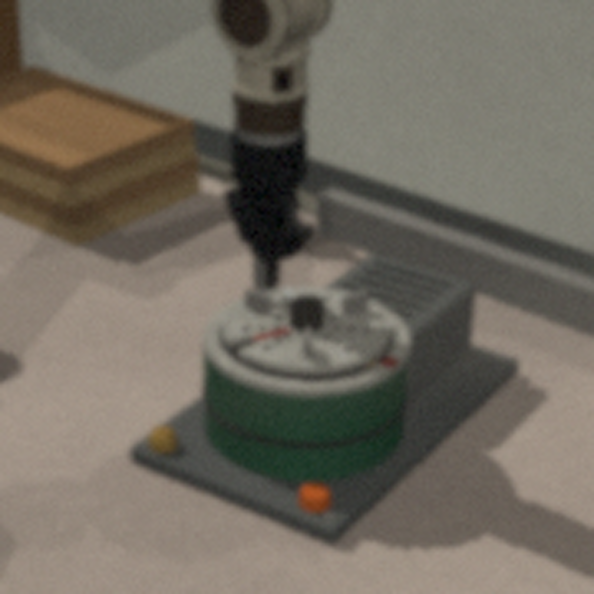

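Small steps from here, checking for drift. First in to r≈58 mm, then start the arc.

Emit:
move_arm:
  series:
    - [[0,-0.4,-0.2,0,0,0,0],[0,-0.4,-0.1,0,0,0,0],[-0.2,0,0,0,0,0,0],[-0.2,0,0,0,0,0,0],[0,0,0,0,0,0,0]]

```text
clock: 3.6
eef_pos: [0.5936, 0.0424, 0.1553]
tool_rot: [0.111, 0.994, 0.008, 0.007]
ft_force: [0.2, 0.6, -0.6]
grip_width: 0.0002
```

Emit:
move_arm:
  series:
    - [[-0.4,0.1,-0.1,0,0,4,0],[-0.4,0,-0.1,0,0,4,0],[-0.4,0,-0.1,0,0,4,0],[-0.4,0,0,0,0,4,0],[-0.4,-0.1,0,0,0,4,0]]

```text
clock: 4.1
eef_pos: [0.5765, 0.0433, 0.1543]
tool_rot: [-0.07, 0.997, 0.011, 0.009]
ft_force: [2.5, 1.8, -0.8]
grip_width: -0.0
```

Emit:
move_arm:
  series:
    - [[-0.5,0,-0.1,0,0,5,0],[-0.5,-0.1,-0.1,0,0,4,0],[-0.5,-0.1,0,0,0,5,0],[-0.5,-0.2,0,0,0,4,0],[-0.5,-0.2,0,0,0,4,0]]

```text
clock: 4.6
eef_pos: [0.5558, 0.0387, 0.1548]
tool_rot: [-0.268, 0.963, 0.013, 0.013]
ft_force: [1.5, 1.2, -0.8]
grip_width: 0.0001
```

Emit:
move_arm:
  series:
    - [[-0.5,-0.2,-0.1,0,0,4,0],[-0.4,-0.3,-0.1,0,0,4,0],[-0.4,-0.3,-0.1,0,0,4,0],[-0.4,-0.3,0,0,0,4,0],[-0.4,-0.4,0,0,0,4,0]]

```text
clock: 5.1
eef_pos: [0.5383, 0.0259, 0.1546]
tool_rot: [-0.439, 0.898, 0.017, 0.017]
ft_force: [0.6, 1.2, -0.8]
grip_width: -0.0
```

Emit:
move_arm:
  series:
    - [[-0.35,-0.3,-0.1,-0.5,0.2,4,0],[-0.3,-0.4,-0.1,-0.5,0.2,4,0],[-0.3,-0.4,-0.1,-0.5,0.2,4,0],[-0.2,-0.4,0,-0.5,0.2,4,0],[-0.2,-0.4,0,-0.5,0.2,4,0]]

```text
clock: 5.6
eef_pos: [0.5266, 0.0089, 0.1539]
tool_rot: [-0.595, 0.804, 0.005, 0.0]
ft_force: [1.5, 1.5, -0.9]
grip_width: -0.0
```

Run:
```python
from h import *
snap('side','side4.png'); o=bot.get_obs(); print(o['eef_pos'],o['tool_rot'],o['ft_force'],o['joint_pos'])
a=cv2.imread('pics/side4.png')[150:280,250:380]; cv2.imwrite('pics/side4z.png',cv2.resize(a,None,fx=4.5,fy=4.5,interpolation=2))
```

```text
[0.52637914 0.00845806 0.15386177] [-5.95130520e-01  8.03613648e-01  4.97680919e-03 -1.94356195e-05] [-1.04353518  1.08005773  0.39499896] [ 0.01142999  0.34278156 -0.06136536  1.17251302  0.00804336 -1.26346804]
```

View pics/side4z.png

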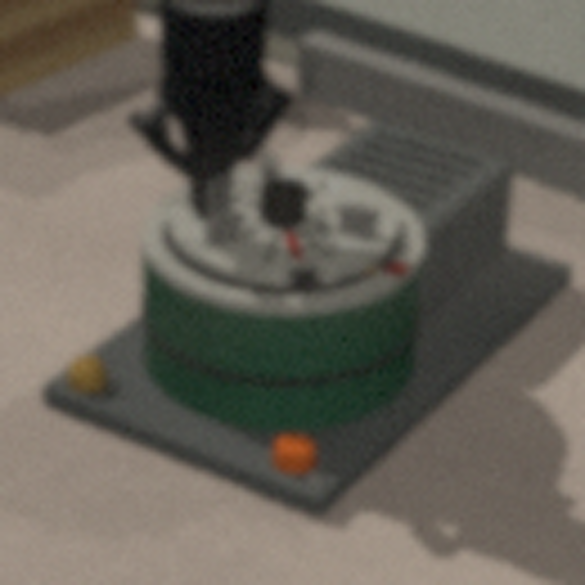

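```bash
cat > n.py <<'E'
from h import *
import sys
def redang(n,img,c=(.579,-.015)):
    a=cv2.imread(img); h=cv2.cvtColor(a,cv2.COLOR_BGR2HSV)
    red=((h[...,0]<8)|(h[...,0]>172))&(h[...,1]>110)&(h[...,2]>50)
    vs,us=np.nonzero(red); out=[]
    for u,v in zip(us,vs):
        p=ray2w(n,u,v,z=.14)[:2]-c; r=np.hypot(*p)
        q=ray2w(n,u,v,z=.129)[:2]-c; rq=np.hypot(*q)
        if .018<r<.07: out.append((0,np.degrees(np.arctan2(p[1],p[0]))%360,r))
        elif .085<rq<.115: out.append((1,np.degrees(np.arctan2(q[1],q[0]))%360,rq))
    out=np.array(out)
    for k,nm in((0,'stripe'),(1,'tab')):
        s=out[out[:,0]==k] if len(out) else []
        if len(s): print(n,nm,len(s),'ang',s[:,1].mean().round(1),'r',s[:,2].min().round(3),s[:,2].max().round(3))
if __name__=='__main__': redang(sys.argv[1],sys.argv[2])
E
python3 n.py top pics/top0.png; python3 n.py side pics/side0.png; python3 n.py side pics/side4.png
```

```text
top stripe 26 ang 159.1 r 0.022 0.06
top tab 25 ang 277.3 r 0.09 0.106
side tab 3 ang 279.0 r 0.094 0.1
side stripe 4 ang 233.4 r 0.031 0.045
side tab 3 ang 279.0 r 0.094 0.1
```

Emit:
move_arm:
  series:
    - [[-0.2,-0.4,-0.1,0,0,4,0],[-0.15,-0.4,-0.1,0,0,4,0],[-0.1,-0.4,0,0,0,4,0],[-0.05,-0.4,0,0,0,4,0],[0,-0.4,0,0,0,4,0]]

```text
clock: 6.15
eef_pos: [0.5211, -0.0087, 0.1529]
tool_rot: [0.729, -0.685, -0.008, -0.002]
ft_force: [-2.1, 1.3, 0.2]
grip_width: 0.0002
```

Emit:
move_arm:
  series:
    - [[-0.05,-0.4,0,0,0,3,0],[0,-0.4,0,0,0,3,0],[0.05,-0.4,0,0,0,3,0],[0.1,-0.4,0,0,0,3,0],[0,0,0,0,0,0,0]]

```text
clock: 6.65
eef_pos: [0.5213, -0.0232, 0.1529]
tool_rot: [0.798, -0.603, -0.01, -0.003]
ft_force: [1.1, -0.7, -0.7]
grip_width: -0.0002
```

Run:
```python
from h import *
from n import redang
im,d=snap('side','side5.png'); o=bot.get_obs(); print(o['eef_pos'],o['tool_rot'],o['ft_force'],o['joint_pos'])
redang('side','pics/side5.png')
a=cv2.imread('pics/side5.png')[150:280,250:380]; cv2.imwrite('pics/side5z.png',cv2.resize(a,None,fx=4.5,fy=4.5,interpolation=2))
```

```text
[ 0.52126897 -0.0230458   0.15295438] [ 0.79734738 -0.60343243 -0.00997123 -0.00265307] [-0.55685306 -0.28481522 -0.61508418] [-0.05323649  0.34056049 -0.06725751  1.17652704  0.01556661 -1.89925687]
side tab 5 ang 278.3 r 0.092 0.1
```

View pics/side5z.png

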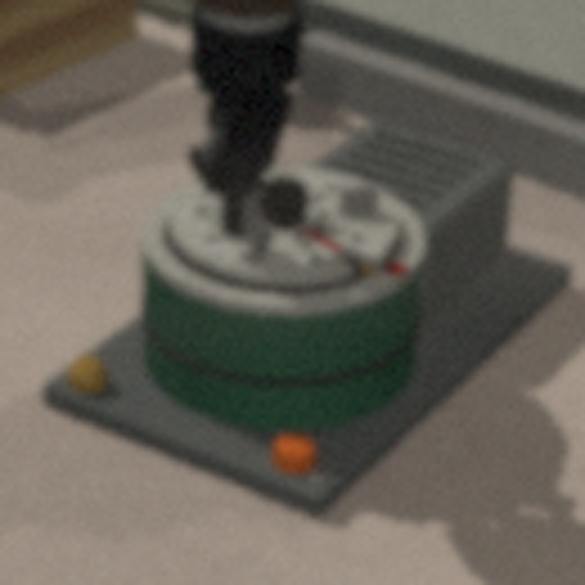

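```bash
python3 - <<'E'
from h import *
c=np.array([.579,-.015])
for n,u,v,z in(('side',318.9,201.6,.14),('side',325.6,205.1,.14),('side',331.8,210,.131),('side',339,209.8,.129)):
    p=ray2w(n,u,v,z=z)[:2]-c; print(p,np.degrees(np.arctan2(p[1],p[0]))%360,np.hypot(*p))
E
cp pics/side5.png x.png; python3 -c "
import cv2
a=cv2.imread('pics/side5.png')[185:225,295:350];cv2.imwrite('pics/side5q.png',cv2.convertScaleAbs(cv2.resize(a,None,fx=14,fy=14,interpolation=2),alpha=1.5))"
```

```text
[-0.00135144 -0.03012644] 267.43149835316814 0.030156734324909527
[-0.00481215 -0.06115027] 265.5004480525439 0.06133932133754878
[-0.00387117 -0.08650606] 267.4377099865553 0.08659263673941525
[ 0.01572617 -0.10102077] 278.84836277621736 0.1022375108391164
```

View pics/side5q.png

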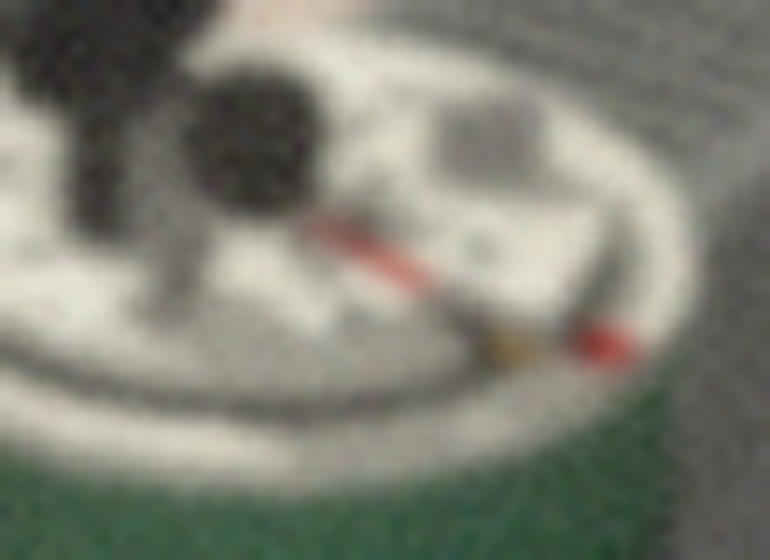

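About 12° is left, and the brass pin is already showing in the notch. Pushing another 10° or so.

Emit:
move_arm:
  series:
    - [[0.05,-0.3,0,0,0,3,0],[0.05,-0.3,0,0,0,3,0],[0.1,-0.3,0,0,0,3,0],[0.1,-0.2,0,0,0,2,0],[0,0,0,0,0,0,0]]

```text
clock: 7.2
eef_pos: [0.5229, -0.0322, 0.1529]
tool_rot: [0.851, -0.524, -0.012, -0.002]
ft_force: [-1.1, 0.6, -0.3]
grip_width: 0.0
```

```bash
cat > v.py <<'E'
from h import *
from n import redang
import sys
k=sys.argv[1]
im,d=snap('side',f'side{k}.png'); o=bot.get_obs(); print(o['clock'],o['eef_pos'],o['tool_rot'],o['ft_force'],o['joint_pos'])
e=o['eef_pos'][:2]-np.array([.579,-.015]); print(np.degrees(np.arctan2(e[1],e[0]))%360,np.hypot(*e))
redang('side',f'pics/side{k}.png')
a=cv2.imread(f'pics/side{k}.png')[180:225,295:350];cv2.imwrite(f'pics/side{k}q.png',cv2.convertScaleAbs(cv2.resize(a,None,fx=13,fy=13,interpolation=2),alpha=1.5))
E
python3 v.py 6
```

```text
7.25 [ 0.52296148 -0.03224402  0.15297033] [ 0.85134475 -0.52446434 -0.01199524 -0.00232262] [ 0.23681021 -0.05139676 -0.02616363] [-0.07040104  0.34890197 -0.05513567  1.18586865  0.01523116 -2.10787556]
197.10403806084366 0.05863166575238076
side tab 7 ang 279.7 r 0.091 0.103
```

View pics/side6q.png

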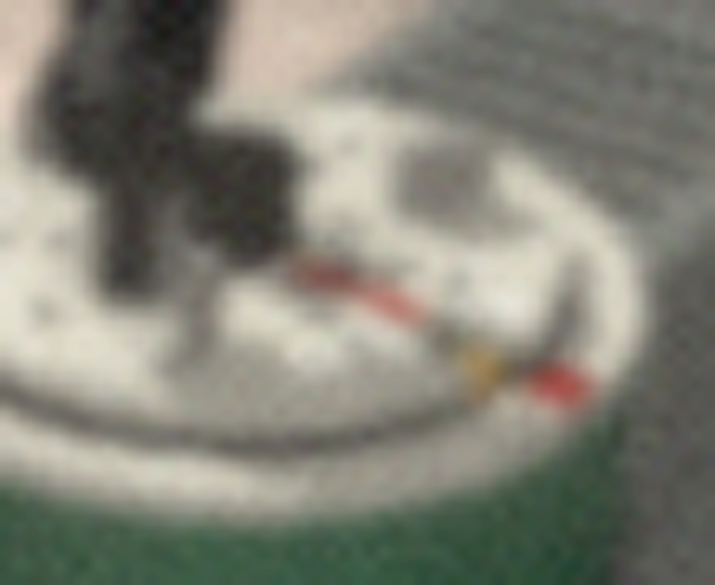

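Emit:
move_arm:
  series:
    - [[0.05,-0.2,0,0,0,1,0],[0.05,-0.1,0,0,0,1,0],[0,0,0,0,0,0,0],[0,0,0,0,0,0,0],[0,0,0,0,0,0,0]]

```text
clock: 7.75
eef_pos: [0.5237, -0.0346, 0.1529]
tool_rot: [0.86, -0.509, -0.012, -0.002]
ft_force: [-1.3, 0.9, 0.7]
grip_width: -0.0
```

```bash
python3 v.py 7
```

```text
7.8 [ 0.52373718 -0.0346125   0.15294897] [ 0.86049967 -0.50929233 -0.0124737  -0.00245889] [-1.27126719  0.08752266  0.46851025] [-0.07493691  0.35148064 -0.05144052  1.18805642  0.01547067 -2.14786543]
199.5395203635671 0.058639830750601155
side tab 6 ang 278.3 r 0.092 0.103
```

View pics/side7q.png

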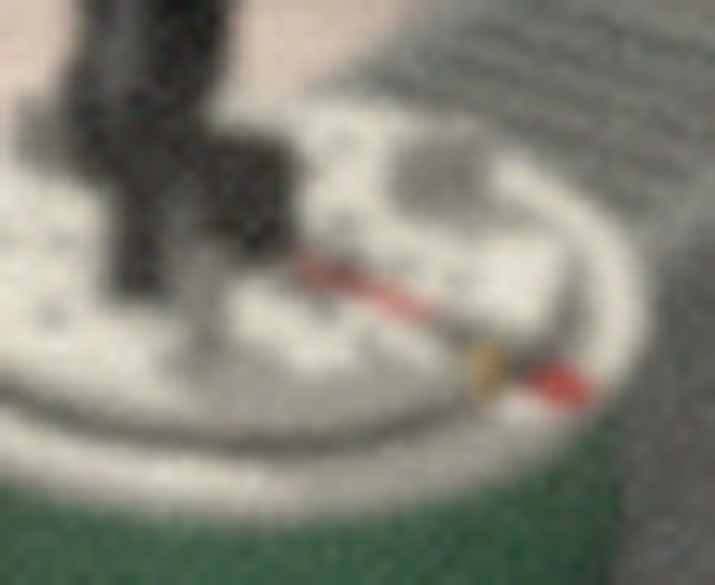

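Stripe, pin and tab look lined up. I back off, lift and clear the view for a top-camera check.

Emit:
move_arm:
  series:
    - [[-0.2,0.5,0,0,0,0,0],[-0.1,0.5,0,0,0,0,0],[0,0,2,0,0,0,0],[0,0,2.5,0,0,0,0],[0,0,2,0,0,0,0]]

```text
clock: 8.3
eef_pos: [0.5183, -0.0234, 0.2164]
tool_rot: [0.86, -0.509, -0.015, -0.0]
ft_force: [-0.5, 0.1, 0.4]
grip_width: -0.0001
```

Emit:
move_arm:
  series:
    - [[0,4,0.5,0,0,-4,0],[-1,4.5,0,0,0,-8,0],[-1,4.5,0,0,0,-8,0],[-1,4.5,0,0,0,-8,0],[-1,4.5,0,0,0,-8,0]]

```text
clock: 8.8
eef_pos: [0.4843, 0.1872, 0.2264]
tool_rot: [-0.663, 0.749, 0.008, 0.007]
ft_force: [0.6, -0.1, 0.2]
grip_width: 0.0
```

```bash
python3 v.py 8
python3 - <<'E'
from h import *
from n import redang
snap('top','top8.png'); redang('top','pics/top8.png')
a=cv2.imread('pics/top8.png')[140:230,240:340];cv2.imwrite('pics/top8y.png',cv2.convertScaleAbs(cv2.resize(a,None,fx=6.5,fy=6.5,interpolation=2),alpha=1.2))
E
```

```text
8.85 [0.48265812 0.19348973 0.22647934] [-0.6631017   0.74840396  0.01075381  0.00848562] [-0.40312411  3.9873725  -0.05573525] [ 0.36603578  0.27557303  0.03855699  1.32544535  0.02609966 -1.08393154]
114.80138211190867 0.22967308693523075
side tab 4 ang 278.9 r 0.092 0.1
top stripe 26 ang 274.2 r 0.023 0.059
top tab 26 ang 277.4 r 0.09 0.106
```

View pics/top8y.png

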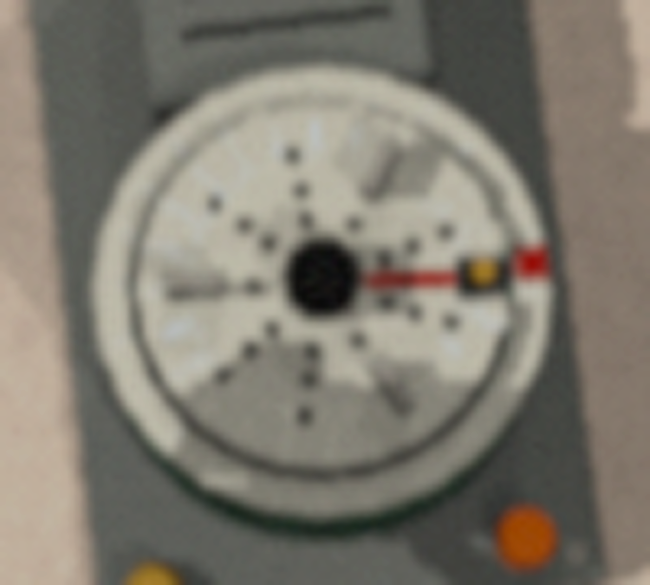

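View pics/side8q.png

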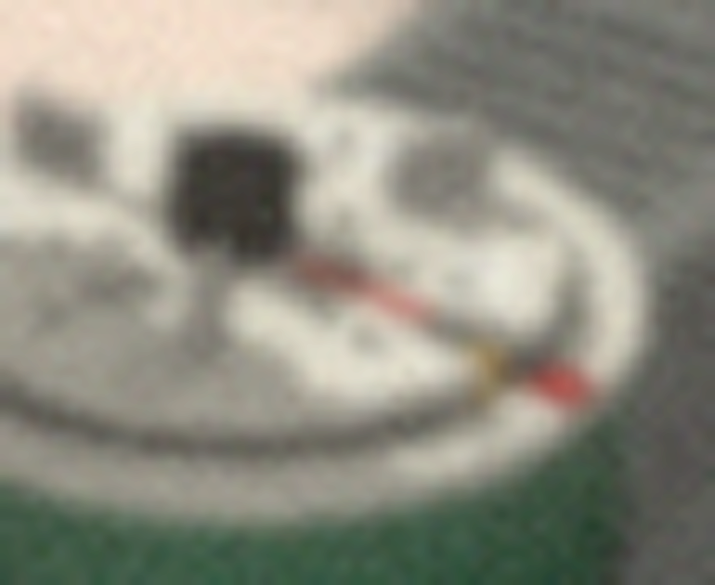

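```bash
cat > p.py <<'E'
from h import *
import sys
k=sys.argv[1]; zt=float(sys.argv[2]) if len(sys.argv)>2 else .14
c=np.array([.579,-.015])
def A(p): return np.degrees(np.arctan2(p[1],p[0]))%360
acc={'stripe':[], 'pin':[], 'tab':[], 'notch':[]}
for j in range(5):
    im,d=snap('top',f'top{k}_{j}.png'); a=im[140:230,240:340].astype(float)
    R,G,B=a[...,0],a[...,1],a[...,2]
    vv,uu=np.mgrid[140:230,240:340]
    red=np.clip(R-1.0*np.maximum(G,B)-25,0,None); yel=np.clip(np.minimum(R,G*1.3)-B*1.5-15,0,None)*(red<20)
    dark=np.clip(70-a.max(2),0,None)
    for nm,w,z,r0,r1 in(('stripe',red,zt,.02,.065),('tab',red,.129,.085,.12),('pin',yel,.131,.06,.09),('notch',dark+yel,zt,.062,.09)):
        P=np.array([ray2w('top',u,v,z=z)[:2]-c for u,v in zip(uu.ravel(),vv.ravel())]); r=np.hypot(*P.T); ang=np.degrees(np.arctan2(P[:,1],P[:,0]))
        m=(r>r0)&(r<r1)&(abs((ang+82+180)%360-180)<15)
        ww=w.ravel()*m
        if ww.sum()>0: q=(P*ww[:,None]).sum(0)/ww.sum(); acc[nm].append([A(q),np.hypot(*q)])
for n_,v in acc.items():
    if v: print(n_,np.mean(v,0),np.std(v,0))
E
python3 p.py 9
```

```text
stripe [2.73737316e+02 4.33449970e-02] [6.56242494e-03 4.49945876e-05]
pin [2.75894846e+02 7.41452086e-02] [1.80239934e-02 5.99028226e-05]
tab [2.77446270e+02 9.75880113e-02] [6.31198524e-03 7.20696691e-06]
notch [2.73540848e+02 7.34068627e-02] [1.64725723e-02 3.52931077e-05]
```

The top view shows the notch about 2° short of the pin: notch 273.5-274°, pin about 276°. It would still fit in the ±2.9° of room, but I'll nudge it closer to centre.

Emit:
move_arm:
  series:
    - [[0.7,-4.3,0,0,0,7.2,0],[0.7,-4.3,0,0,0,7.2,0],[0.7,-4.3,0,0,0,7.2,0],[0.7,-4.3,0,0,0,7.2,0],[0.7,-3.5,0,0,0,7.2,0]]

```text
clock: 9.65
eef_pos: [0.5205, -0.0316, 0.2262]
tool_rot: [0.869, -0.494, -0.01, -0.004]
ft_force: [0.5, 0.9, 0.1]
grip_width: 0.0001
```

Emit:
move_arm:
  series:
    - [[0,0,0,0,0,0,0],[0,0,0,0,0,0,0],[0,0,0,0,0,0,0],[0,0,0,0,0,0,0],[0,0,0,0,0,0,0]]

```text
clock: 10.15
eef_pos: [0.5201, -0.0388, 0.2259]
tool_rot: [0.866, -0.5, -0.01, -0.004]
ft_force: [-0.3, 0.6, -0.4]
grip_width: 0.0
```

Emit:
move_arm:
  series:
    - [[-0.1,0.9,0,0,0,0,0],[0,0.8,0,0,0,-0.5,0],[0,0,0,0,0,0,0],[0,0,-1.5,0,0,0,0],[0,0,-1.5,0,0,0,0]]

```text
clock: 10.65
eef_pos: [0.5205, -0.0163, 0.1979]
tool_rot: [0.865, -0.501, -0.008, -0.006]
ft_force: [-0.3, 0.1, -0.4]
grip_width: -0.0001
```

Emit:
move_arm:
  series:
    - [[0,0,-1.5,0,0,0,0],[0,0,-1.5,0,0,0,0],[0,0,-1,0,0,0,0],[0,0,0,0,0,0,0],[0,0,0,0,0,0,0]]

```text
clock: 11.15
eef_pos: [0.5196, -0.0138, 0.1552]
tool_rot: [0.866, -0.5, -0.008, -0.005]
ft_force: [-0.1, -0.1, -0.5]
grip_width: 0.0001
```

Emit:
move_arm:
  series:
    - [[0.1,-0.5,-0.1,0,0,0,0],[0.1,-0.5,-0.1,0,0,0,0],[0.1,-0.5,0,0,0,0,0],[0.1,-0.2,0,0,0,0,0],[0,0,0,0,0,0,0]]

```text
clock: 11.65
eef_pos: [0.5258, -0.0328, 0.1557]
tool_rot: [0.866, -0.5, -0.006, -0.006]
ft_force: [-0.4, -0.3, -0.2]
grip_width: 0.0
```

Emit:
move_arm:
  series:
    - [[0,-0.2,0,0,0,0,0],[0,-0.15,0,0,0,0,0],[0,0,0,0,0,0,0],[0,0,0,0,0,0,0],[0,0,0,0,0,0,0]]

```text
clock: 12.15
eef_pos: [0.5259, -0.0357, 0.1559]
tool_rot: [0.866, -0.5, -0.006, -0.007]
ft_force: [-0.0, 1.2, -0.4]
grip_width: -0.0001
```

```bash
python3 v.py 10
```

```text
12.2 [ 0.52585518 -0.03569009  0.15593589] [ 0.86618512 -0.49963406 -0.00648661 -0.00686141] [ 7.91093361e-04  1.20620444e+00 -1.05164582e+00] [-0.07811479  0.3423198  -0.05643767  1.17784067  0.01797147 -2.1733556 ]
201.27172168353388 0.057030271443802835
side tab 8 ang 280.0 r 0.089 0.103
```

View pics/side10q.png

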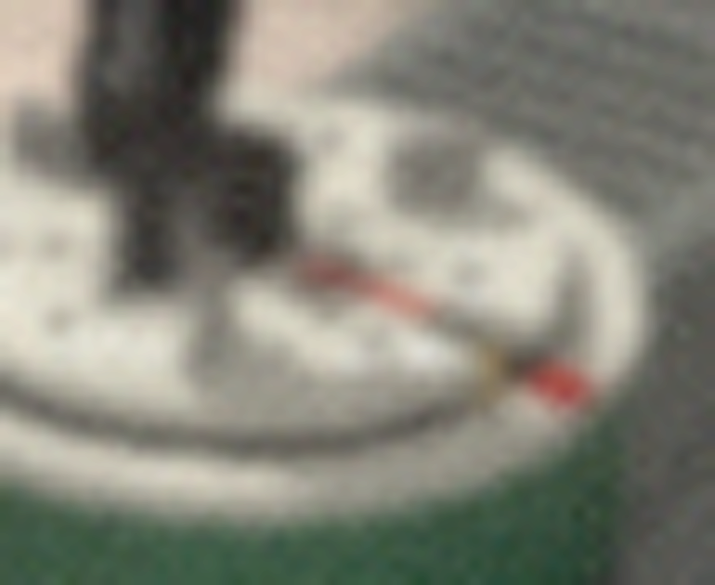

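Emit:
move_arm:
  series:
    - [[-0.2,0.5,0,0,0,0,0],[-0.1,0.5,0,0,0,0,0],[0,0,2,0,0,0,0],[0,0,2.5,0,0,0,0],[0,0,2,0,0,0,0]]

```text
clock: 12.7
eef_pos: [0.519, -0.0242, 0.2188]
tool_rot: [0.866, -0.499, -0.01, -0.004]
ft_force: [-0.9, 0.2, 0.0]
grip_width: -0.0001
```

Emit:
move_arm:
  series:
    - [[0,3,0.5,0,0,-4,0],[0,4,0,0,0,-8,0],[0,4,0,0,0,-8,0],[0,4,0,0,0,-8,0],[0,3,0,0,0,-8,0]]

```text
clock: 13.2
eef_pos: [0.5207, 0.1577, 0.2288]
tool_rot: [-0.659, 0.752, 0.004, 0.008]
ft_force: [0.3, -0.1, -0.3]
grip_width: -0.0
```

```bash
python3 p.py 11
python3 - <<'E'
from h import *
o=bot.get_obs(); print(o['clock'],o['eef_pos'],o['tool_rot'],o['joint_pos'])
a=cv2.imread('pics/top11_0.png')[140:230,240:340];cv2.imwrite('pics/top11y.png',cv2.convertScaleAbs(cv2.resize(a,None,fx=6.5,fy=6.5,interpolation=2),alpha=1.2))
E
```

```text
stripe [2.75913083e+02 4.38723894e-02] [1.34556187e-02 6.69888387e-05]
pin [2.76960399e+02 7.41732828e-02] [1.09509569e-02 2.55604291e-05]
tab [2.77554970e+02 9.74405712e-02] [3.71169493e-03 1.07498441e-05]
notch [2.75436852e+02 7.35520477e-02] [4.58114290e-03 2.87808357e-05]
13.45 [0.52075217 0.15529006 0.22848088] [-0.66154444  0.74985456  0.00399287  0.00781944] [ 0.28204715  0.3195313   0.1044951   1.34502342  0.01389552 -1.16369909]
```

View pics/top11y.png

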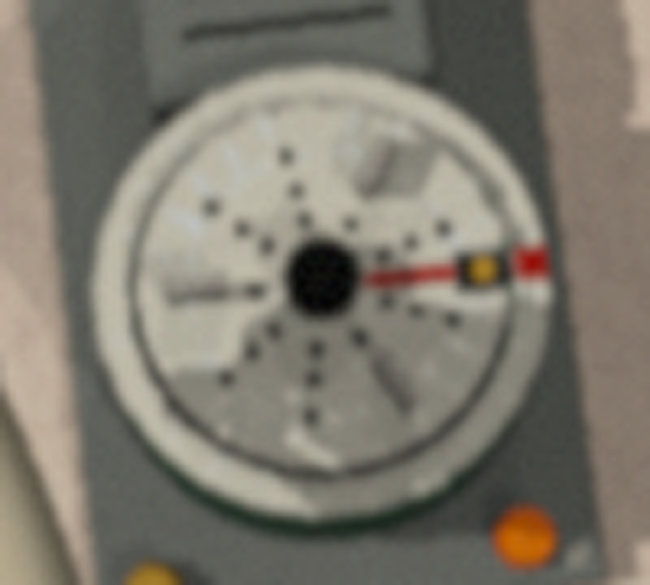

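The stripe moved 2.2° and the brass pin now sits in the middle of the notch, about 1° off. Going over the boss to press.

Emit:
move_arm:
  series:
    - [[1.4,-4,0,0,0,0,0],[1.4,-4,0,0,0,0,0],[1.4,-4,0,0,0,0,0],[1,-2.5,0,0,0,0,0],[0.5,-1.2,0,0,0,0,0]]

```text
clock: 13.95
eef_pos: [0.5774, -0.0107, 0.2287]
tool_rot: [-0.663, 0.749, 0.004, 0.007]
ft_force: [0.8, 0.4, -0.5]
grip_width: 0.0001
```

Emit:
move_arm:
  series:
    - [[0,0,0,0,0,0,0],[0,0,0,0,0,0,0],[0,0,0,0,0,0,0],[0,0,0,0,0,0,0],[0,0,0,0,0,0,0]]

```text
clock: 14.45
eef_pos: [0.5759, -0.0105, 0.2286]
tool_rot: [-0.662, 0.749, 0.005, 0.007]
ft_force: [-0.4, -0.3, 1.2]
grip_width: 0.0004
```

Emit:
move_arm:
  series:
    - [[0.15,-0.25,-1.5,0,0,0,0],[0.15,-0.2,-1.5,0,0,0,0],[0,0,-1.2,0,0,0,0],[0,0,-0.6,0,0,0,0],[0,0,0,0,0,0,0]]

```text
clock: 14.95
eef_pos: [0.5789, -0.0106, 0.1802]
tool_rot: [-0.665, 0.747, 0.004, 0.008]
ft_force: [0.3, -0.7, 0.2]
grip_width: -0.0002
```

```bash
python3 v.py 12
```

```text
15.0 [ 0.57908175 -0.01065405  0.18068365] [-0.6648766   0.74689296  0.00396512  0.00861907] [ 0.2153971   0.16077797 -0.7288893 ] [-0.0276124   0.41635823  0.12085736  1.26817475  0.01758844 -1.48228711]
88.92242068874074 0.004346719919696356
side tab 2 ang 280.0 r 0.094 0.097
```

View pics/side12q.png

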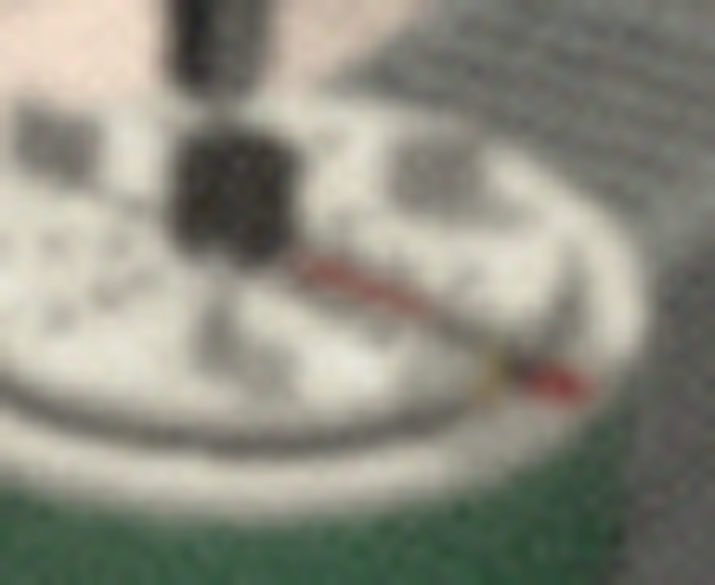

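Emit:
move_arm:
  series:
    - [[0,-0.4,0,0,0,0,0],[0,-0.2,-0.3,0,0,0,0],[0,0,-0.4,0,0,0,0],[0,0,-0.3,0,0,0,0],[0,0,0,0,0,0,0]]

```text
clock: 15.5
eef_pos: [0.5803, -0.0173, 0.1721]
tool_rot: [-0.665, 0.747, 0.003, 0.01]
ft_force: [-0.2, 0.3, 0.1]
grip_width: -0.0001
```

Emit:
move_arm:
  series:
    - [[0,0,-0.3,0,0,0,0],[0,0,-0.3,0,0,0,0],[0,0,-0.3,0,0,0,0],[0,0,-0.3,0,0,0,0],[0,0,-0.3,0,0,0,0]]

```text
clock: 16.0
eef_pos: [0.5808, -0.0175, 0.1591]
tool_rot: [-0.665, 0.747, 0.001, 0.011]
ft_force: [-1.6, 0.1, 4.8]
grip_width: -0.0001
```

The disc is sliding down at about 5 N and is now some 7 mm in, so the notch is passing the pin. Continuing.

Emit:
move_arm:
  series:
    - [[0,0,-0.3,0,0,0,0],[0,0,-0.3,0,0,0,0],[0,0,-0.3,0,0,0,0],[0,0,-0.3,0,0,0,0],[0,0,-0.3,0,0,0,0]]

```text
clock: 16.5
eef_pos: [0.581, -0.0175, 0.1539]
tool_rot: [-0.665, 0.747, -0.002, 0.014]
ft_force: [-6.6, -0.3, 14.5]
grip_width: 0.0001
```

Emit:
move_arm:
  series:
    - [[0,0,-0.3,0,0,0,0],[0,0,-0.3,0,0,0,0],[0,0,0,0,0,0,0],[0,0,0,0,0,0,0],[0,0,0.3,0,0,0,0]]

```text
clock: 17.0
eef_pos: [0.5809, -0.0173, 0.1578]
tool_rot: [-0.665, 0.747, -0.004, 0.016]
ft_force: [-0.2, 0.7, 1.0]
grip_width: 0.0004
```

Emit:
move_arm:
  series:
    - [[0,0,1,0,0,0,0],[0,0,2,0,0,0,0],[0,0,3,0,0,0,0],[-1,3,0,0,0,0,0],[-1,4,0,0,0,0,0]]

```text
clock: 17.5
eef_pos: [0.5616, 0.05, 0.2198]
tool_rot: [-0.662, 0.75, -0.004, 0.015]
ft_force: [0.4, 0.4, 0.8]
grip_width: 0.0003
```

Emit:
move_arm:
  series:
    - [[-1,4,0,0,0,0,0],[-1,4,0,0,0,0,0],[-1,3,0,0,0,0,0],[0,0,0,0,0,0,0],[0,0,0,0,0,0,0]]

```text
clock: 18.0
eef_pos: [0.5305, 0.168, 0.2229]
tool_rot: [-0.664, 0.748, -0.004, 0.017]
ft_force: [-0.6, -1.0, -0.2]
grip_width: 0.0
```

```bash
python3 p.py 13 .128; python3 v.py 13; sed 's/range(3)/range(1)/' m.py > /dev/null
python3 - <<'E'
from h import *
c=np.array([.579,-.015])
for n,b,f0 in(('top',(240,340,140,230),'x'),('side',(265,355,165,260),'x')):
    im,d=snap(n,n+'14.png'); P=cloud(n,d,*b); r=np.hypot(*(P[:,:2]-c).T)
    a=np.degrees(np.arctan2(P[:,1]-c[1],P[:,0]-c[0]))
    flat=(r>.025)&(r<.075); col=(r>.092)&(r<.101)
    print(n,'disc med z',np.median(P[flat,2]),'collar',np.median(P[col,2]),'boss',np.median(P[r<.012,2]))
    for k in range(-180,180,60):
        s=flat&(a>k)&(a<k+60); print(k,np.median(P[s,2]).round(4),end=' ')
    print()
for n in('top','side'):
    print(n,[(t,[(np.round(r['at'],3).tolist(),round(r['confidence'],2)) for r in bot.find_in(n,t)[:1]]) for t in('nut','cap')])
a=cv2.imread('pics/top14.png')[140:230,240:340];cv2.imwrite('pics/top14y.png',cv2.convertScaleAbs(cv2.resize(a,None,fx=6.5,fy=6.5,interpolation=2),alpha=1.2))
E
```

```text
stripe [2.75665605e+02 4.41222279e-02] [3.78503444e-02 9.48203619e-05]
pin [2.76294801e+02 7.40711384e-02] [1.29673230e-02 1.82296224e-05]
tab [2.77525918e+02 9.74677087e-02] [5.94822322e-03 2.24468104e-05]
notch [2.75761370e+02 7.43948346e-02] [1.89868240e-02 1.11247898e-05]
18.3 [0.53083732 0.16629279 0.22248246] [-0.66219752  0.74912525 -0.00376425  0.01707721] [-0.01073481  0.00281961  0.54371571] [ 0.29965546  0.32878336  0.10139844  1.30918335  0.00719634 -1.14798693]
104.87768391108153 0.1875812317768747
side tab 3 ang 279.0 r 0.094 0.1
top disc med z 0.12735259517452324 collar 0.12698606446206884 boss 0.15228640006162308
-180 0.1281 -120 0.1263 -60 0.1277 0 0.1267 60 0.128 120 0.1274 
side disc med z 0.12893720424388255 collar 0.11288716236534468 boss 0.15341187344259266
-180 0.1294 -120 0.1285 -60 0.1296 0 0.1284 60 0.1305 120 0.1287 
top [('nut', [([0.447, 0.066, 0.039], 0.63)]), ('cap', [([0.48, -0.115, 0.035], 0.45)])]
side [('nut', [([0.446, 0.059, 0.037], 0.46)]), ('cap', [([0.471, -0.118, 0.035], 0.5)])]
```

View pics/top14y.png

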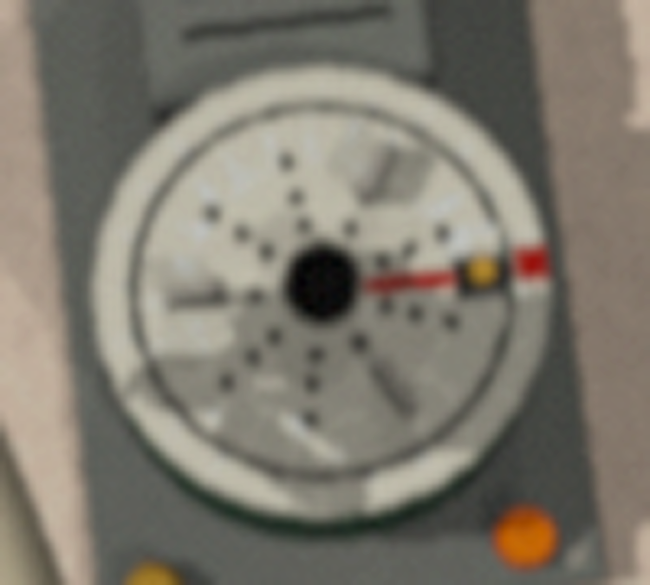

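View pics/side13q.png

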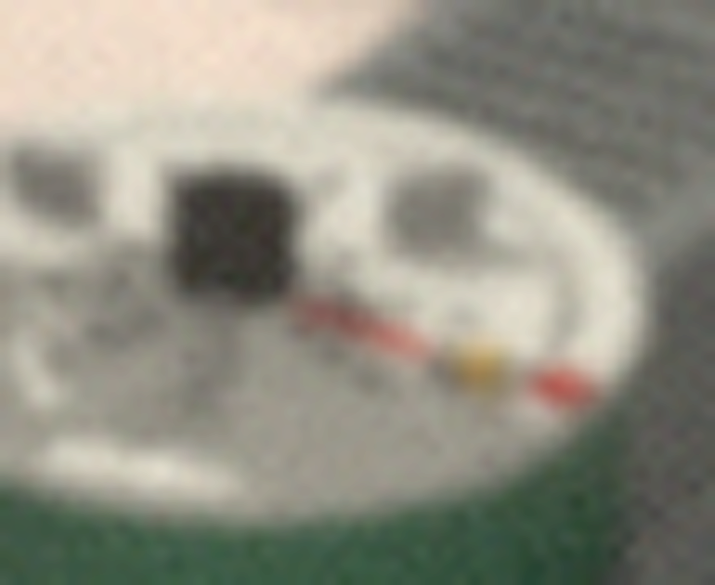

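View pics/top14.png

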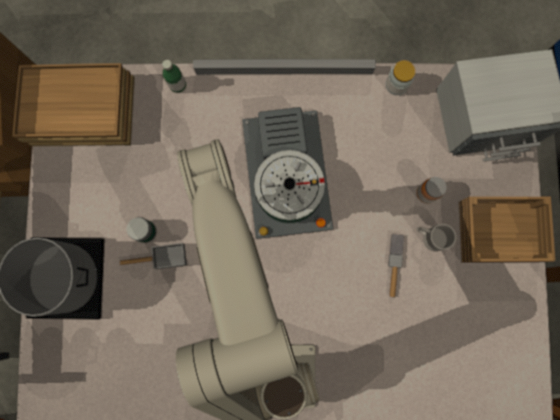

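The disc sits level and flush: both cameras put its top face at 127-129 mm against the collar's 128 mm. The pin stands in the notch at pixel (314,182), everything else is where it was, and the arm is clear. Handing in.

```bash
python3 -c "
from workcell import bot
print(bot.job_done(), bot.get_obs()['clock'])"
```

```text
the job is handed in; nothing more can be done
the job is handed in; nothing more can be done
```

The herb mill is ready: the disc's notch is over the pin and the disc is fully seated, flush with the collar. I handed it in at about 18.6 s, with the arm clear of everything.

- **Turning:** I pushed fin_c with closed fingertips, turning the disc about 117° counter-clockwise. A check from above showed the notch about 2° short, so I went back and nudged it into place.
- **Pressing:** I pressed the boss straight down. It slid at about 5 N to the hard stop, where I read 14.5 N down with about 6.6 N sideways. I gave it one more short press before lifting off.

**Last checks:**
- **Height:** the disc's top face measured 127.4 mm from the top camera and 128.9 mm from the side, against 128 mm when flush. It was level all round to within 2 mm.
- **Notch:** the pin shows inside the notch in both views, measured within about 0.6° of its centre.
- **Bystanders:** all look unmoved in the pictures. I only ran the detector on the nut and cap, with modest confidence (0.45–0.63).
- **Disagreements:** the tab's measured direction differed from the pin's by about 1°, so I aligned to the pin itself. The side camera's collar height (113 mm) doesn't fit the others. I think those points fell partly on the drum wall, so I did not use it.

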